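# Calibrate the colour scale with the 500 g weight

### The arm

A 6-joint arm with a two-finger parallel gripper is mounted at the origin on the work surface. World frame = base frame: x ahead of the robot, y to its left, z up, the work surface at z = 0. Lengths are in m, angles in degrees, forces in N, time in s.
With the tool pointing down it reaches from about 0.4 to 0.825 m from the base axis. Payload 7 kg.
Tool frame: the origin (TCP) lies at the very end of the fingers, on their centre line; the grasp point (between the pads) lies 19 mm behind it (ctrl.grip_point_offset is the distance from the TCP to the grasp point, in m); x points along the fingers, z is the direction in which the jaws open and shut, and the axes are right-handed (so a half turn about x gives the same grasp; the last joint's range is limited). The gripper opens to 88 mm and grips with 3 to 60 N. Pads are 19 mm wide; open, the fingers measure 130 mm over their backs; the gripper's body (78 mm by 193 mm) begins 47 mm behind the grasp point.
Start: joints at [92.195, 20.546, 0.682, 0, -70.136, -16.507], TCP at [0.167, 0.654, 0.227] pointing down, gripper open.
Joint ranges: [-176.03, 176.03], [-82.01, 121.73], [-58.28, 71.71], [-173.87, 95.51], [-174.79, -0.11], [-173.66, 173.66]. Speed limits (degrees/s): [136.94, 136.94, 172.46, 180, 180, 180].

### API

Orientations are given as [roll, pitch, yaw] about the fixed x, y, z axes, in that order (R = Rz(yaw) Ry(pitch) Rx(roll)).
In Python, from plant import get_obs, snapshot, calibration, close_job, ctrl gives the robot as it stands.
- The arm moves only by the tool move_arm, never from a script. Its argument "commands" is a list that holds one entry, the list of rows, each a list of 4 numbers: the shift along the tool's x, y, z in cm, then the turn about the tool's x in rad. In form: [[[dx, dy, dz, spin], ...]]. A call has 1 to 8 rows; each row shifts and turns the commanded pose from where the row before left it, along the tool's axes as they then stand; what a row does not reach is not made up. A row lasts 1/10 s, in which the tool goes at most 50 mm and 8.59 degrees, less where a joint would pass 70% of its speed; a pose out of reach is approached as far as the arm can. A call with a gripper value outside its range is refused whole. "jaw" is the finger opening in cm, from 0 to 8.76, set as the call begins (left out, the last holds). The fingers move at their own pace and stop on an object; the grip force is fixed at half the most. Time passes only in rows, so rows that do not move let the fingers close. It gives the time, the measured TCP pose, the force and the opening at its end, in the units of the state.
- get_obs(): the state, without advancing time (a new reading comes with each control period).
- snapshot(name): name is "scene" or "top"; returns (picture, depth): 400x640x3 uint8, red, green, blue; 400x640 float32, m along the optical axis (not along the pixel's ray), 0 where there is no reading.
- calibration(name): a dict with "mtx" (3x3 intrinsics, pixels), "k1" (the pictures are not rectified: a ray, as slopes to the right and down, at radius r is drawn at 1 + k1 r^2 times it, then the intrinsics apply), "T" (4x4, takes a point from camera to world coordinates). Camera axes: x right, y up, looking along -z (the intrinsics and any distortion apply to the point x, -y, -z); pixel columns grow to the right and rows downward; lengths in m; the calibration is good to about 2 mm. A picture is of the moment at which its call begins. calibration takes no time and is no camera call.
- close_job(): hands the job in, once; it reports no verdict.
The state is a dict: "clock": time; "joint_pos": joint angles; "qvel": joint speeds; "tau": joint torques, N m; "tool_pos": TCP position; "orientation": TCP orientation; "force": force on the tool from outside, world axes, zero at the start; "moment": the same for the moment, N m; "opening": finger opening in m.
Only numpy, scipy, OpenCV 4.12 (cv2) and the standard library are available. Lean on these libraries where they do the work, as an engineer would, in place of code of your own. Each camera call takes 0.05 s, during which the arm holds its last target. There are 200 camera calls.

### The job

The bench scale used for weighing out coloured glass needs calibrating: set the 500 g brass weight (the larger of the two) gently upright in the middle of the pan and let go of it. Then take the wooden-handled pick from the tool block, reach its steel shaft through the round switch hole in the scale's deck and, without forcing it, press the yellow recessed calibration switch fully down with the tip. Finish while still gripping the pick and holding the switch down, with nothing but the 500 g weight on the pan, and leave the other things where they stand.

Things in the scene. Friction and masses are not known exactly. Their poses are not given: they have to be found in the camera images.
- scale: Grey electronic bench scale, fixed to the table, 275 x 210 mm and 67 mm high to the top of its pan. Origin on the table under its middle; x points from its black sloping operator's panel (at -x, with display and keys) to its rear, y to the panel's left as seen by an operator looking along +x, z up. Between panel and pan lies a level deck strip, 55 mm above the table, with the round switch hole at (-69, -70) mm and a green bubble level (only to look at) at (-69, +70) mm.
- pan: Flat square stainless pan of the scale, 170 x 170 x 8 mm, rigid, its top 67 mm above the table. Origin under its middle.
- pan_center (a point): Centre of the pan's top face.
- port (a point): Centre of the mouth of the switch hole in the scale's deck, 55 mm above the table, ringed in black. The hole is round, 16 mm across, vertical and 23 mm deep.
- switch_top (a point): Centre of the top of the yellow calibration switch, a 12 mm round plunger standing in the hole; released, its top lies 12 mm below the deck (43 mm above the table).
- cal_switch (a joint): Travel of the calibration switch in m: 0 released, 0.005 fully down. It moves straight down against a spring, about 2.4 N to start it and 4.9 N fully down, and comes up again when let go.
- weight_500: 500 g brass calibration weight, loose: cylinder 38 mm across and 46 mm high, with a short neck and a 24 mm knob on top, 68 mm high in all. Stands on the table. Origin at the centre of its underside, z up.
- weight_200: 200 g brass weight, loose: cylinder 28 mm across and 34 mm high with an 18 mm knob on top, 52 mm high in all. Not needed. Origin at the centre of its underside.
- tool_block: Fixed beech block, 50 (x) x 90 (y) x 85 (z) mm, with three vertical through holes 10 mm across, in a row along its y, 30 mm apart; the pick stands in the middle one, the others are empty. Origin at the centre of its underside.
- pick: Pick, loose, about 80 g, standing upright in the middle hole of the tool block: a straight round dark wooden handle 22 mm across from 12 to 105 mm above the origin, a brass ferrule 18 mm across from 0 to 12 mm, and a straight steel shaft 6 mm across from 0 down to -75 mm with a blunt end. Origin on its axis at the underside of the ferrule, which rests on the block's top, z up along the handle.
- pick_tip (a point): The blunt end of the pick's shaft, 75 mm below its origin.
- pick_grip (a point): Point on the pick's axis 65 mm above its origin, a good place to grip the handle.
- bowl: Empty stainless bowl, 130 mm across, 50 mm high, loose, to be left alone. Origin at the centre of its underside.
- tumbler: Red blown-glass tumbler, 68 mm across, 75 mm high, loose, to be left alone. Origin at the centre of its underside.
- jar: Closed green glass jar, 68 mm across, 95 mm high, loose, to be left alone. Origin at the centre of its underside.

How it is judged (in metres and radians):
On the way, in this order (a step that is already met when the one before it is completed fails the run):
1. the 500 g weight stands released in the middle of the pan (horizontal distance between weight_500 and pan_center below 0.03 m and angle between weight_500's own z axis and vertical below 0.1 rad and contact force between weight_500 and pan above 4.2 N and contact force between the arm and weight_500 below 0.2 N), for 0.3 s.
2. the pick's tip has the switch fully down through the hole (value of joint cal_switch above 0.0042 m and horizontal distance between pick_tip and port below 0.008 m and z of pick_tip in the frame of port below -0.013 m and contact force between the fingers and pick above 2 N), for 0.5 s.
At the end, for the whole second after the job is handed in: For the last second: pick gripped (over 2 N), tip 13 mm or more down the hole, within 8 mm of its axis, switch 4.2 mm or more down, under 40 N; 500 g weight upright, still, untouched, within 30 mm of the pan centre, nothing else on the pan; other weight, bowl, tumbler, jar moved under 30 mm (all of step 1 and all of step 2 and contact force between pick and cal_switch between 2 and 40 N and linear speed of weight_500 below 0.02 m/s and contact force between anything else and pan below 5.8 N and distance of each of weight_200, bowl, tumbler, jar from where it was at the start of the episode below 0.03 m); the arm keeps its last pose, push and grip.
It fails at once if the calibration switch is pressed while the 500 g weight is not on the pan (value of joint cal_switch above 0.0025 m and (horizontal distance between weight_500 and pan_center above 0.06 m or z of weight_500 in the frame of pan_center above 0.01 m or z of weight_500 in the frame of pan_center below -0.01 m)).
It fails at once if the switch is struck hard (over 80 N) (contact force between anything else and cal_switch above 80 N).
It fails at once if the weight is rammed onto the pan (over 60 N) (contact force between weight_500 and pan above 60 N).
It fails at once if the weight is let fall onto the pan from over about 10 mm (linear speed of weight_500 above 0.4 m/s and contact force between the fingers and weight_500 below 0.2 N and horizontal distance between weight_500 and pan_center below 0.12 m).
It fails at once if the 200 g weight, bowl, tumbler or jar is disturbed (moved over 30 mm) (distance of any of weight_200, bowl, tumbler, jar from where it was at the start of the episode above 0.03 m).
It also fails if it takes over 58 s, if anything falls off the work surface, if the arm or the gripper's body presses on something with over 40 N, if the wrist force passes 120 N, or if a joint passes its speed limit or range.

## Working session

There is one attempt and no reset: what is moved stays moved. The work goes in short steps, Python scripts to look and compute and a tool call to move; the robot and the scene stay as the last step left them, time stands still between calls to the robot, and variables do not carry over. Pictures are saved under pics/ and viewed, about 8 in all and at most 12, crops included, and the job is handed in when it is done.

Besides the shell and the picture viewer there is one more tool, called after "Request:" as name(argument=value, ...) on one line, values as JSON. move_arm: Moves the arm, as the interface text tells. Its arguments: {"type":"object","properties":{"commands":{"type":"array"},"jaw":{"type":"number"}},"required":["commands"]}

```bash
mkdir -p pics; ls; cat > h.py <<'E'
import numpy as np, cv2
from plant import get_obs, snapshot, calibration, close_job, ctrl
def shot(n,f):
    p,d=snapshot(n); cv2.imwrite(f'pics/{f}.png',p[:,:,::-1]); np.save(f'pics/{f}.npy',d); return p,d
def rays(n,uv):
    c=calibration(n);uv=np.array(uv,float).reshape(-1,1,2)
    s=cv2.undistortPoints(uv,np.array(c['mtx']),np.array([c['k1'],0,0,0.])).reshape(-1,2)
    return s,np.array(c['T'])
def world(n,uv,d):
    s,T=rays(n,uv);d=np.asarray(d,float).reshape(-1,1)
    P=np.c_[s[:,:1]*d,-s[:,1:]*d,-d]; return P@T[:3,:3].T+T[:3,3]
def atz(n,uv,z):
    s,T=rays(n,uv);D=np.c_[s[:,0],-s[:,1],-np.ones(len(s))]@T[:3,:3].T
    return T[:3,3]+D*((z-T[2,3])/D[:,2])[:,None]
E
python3 - <<'E'
from h import *
print(get_obs());
for n in('scene','top'):
    print(n,calibration(n)); shot(n,n+'0')
E
```

```text
pics
{'clock': 0.0, 'joint_pos': array([ 9.21944092e+01,  2.05923155e+01,  6.34796898e-01, -2.06660320e-02,
       -7.01344478e+01, -1.65096316e+01]), 'qvel': array([-0.06113527,  0.01363925,  0.00880548,  0.02769568,  0.01909594,
       -0.07329644]), 'tau': array([-3.68823848e-04, -5.82715237e+01,  2.93048286e+01,  6.99703574e+00,
        6.96582603e-03, -1.65651168e-04]), 'tool_pos': array([0.16676804, 0.65358585, 0.22561879]), 'orientation': array([  4.58318138,  89.90600335, -99.73907925]), 'force': array([0.35506453, 0.33496355, 0.27057293]), 'moment': array([ 0.05382494, -0.01203803, -0.02651999]), 'opening': 0.08765449519482814}
scene {'mtx': array([[425.81194111,   0.        , 316.67425365],
       [  0.        , 425.81194111, 196.9146114 ],
       [  0.        ,   0.        ,   1.        ]]), 'k1': -0.07467901755832838, 'T': array([[-0.91124279, -0.32553085,  0.2523217 ,  0.73191839],
       [ 0.41161649, -0.74125425,  0.53020186,  0.51255678],
       [ 0.01443747,  0.58700239,  0.80945645,  0.89231235],
       [ 0.        ,  0.        ,  0.        ,  1.        ]])}
top {'mtx': array([[476.88442138,   0.        , 316.37632361],
       [  0.        , 476.88442138, 196.67584549],
       [  0.        ,   0.        ,   1.        ]]), 'k1': -0.0925544154091363, 'T': array([[ 4.68921448e-02,  9.78039183e-01, -2.03077531e-01,
         2.13635612e-01],
       [-9.98899307e-01,  4.56807047e-02, -1.06511629e-02,
        -1.36295180e-03],
       [-1.14053000e-03,  2.03353460e-01,  9.79104728e-01,
         1.47554632e+00],
       [ 0.00000000e+00,  0.00000000e+00,  0.00000000e+00,
         1.00000000e+00]])}
```

View pics/scene0.png

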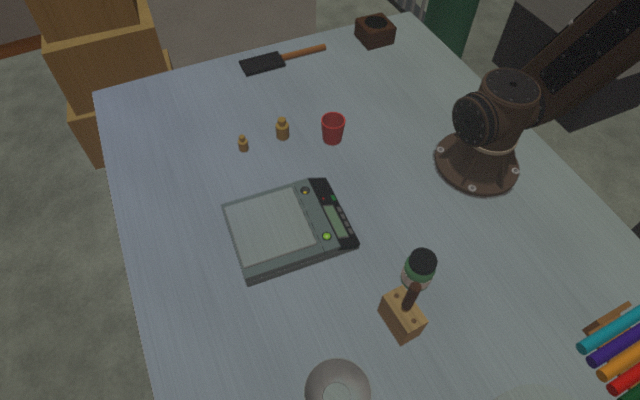

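View pics/top0.png

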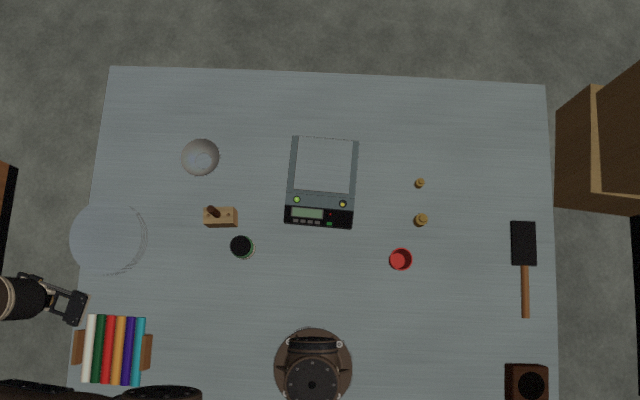

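Scene view: 500 g weight (282,128), 200 g (243,143), tumbler (332,128), scale with port (305,190) and bubble (326,237), jar (420,265), block (402,315) with the pick, bowl (337,380). Top view: 500 g (421,220), port (342,204), bubble (297,199), block (221,217), jar (241,246). Next: enlarged crops.

```bash
python3 - <<'E'
from h import *
t=cv2.imread('pics/top0.png');s=cv2.imread('pics/scene0.png')
def c(im,x,y,w,h,k):return cv2.resize(im[y:y+h,x:x+w],None,fx=k,fy=k,interpolation=cv2.INTER_CUBIC)
a=np.hstack([c(t,280,128,80,60*2,5//2+0)[:240] ,c(t,395,170,40,60,4),c(t,195,195,60,60,4)]) 
b=np.hstack([c(s,220,110,80,60,4)]+[c(s,370,240,60,120,2)])
top=np.hstack([c(t,280,130,80,100,4),c(t,400,170,40,100,4),c(t,195,180,70,100,4)][:3])
bot=np.hstack([c(s,225,105,80,50,4),c(s,375,240,40,50,4),c(s,375,280,70,50,4)])
o=np.vstack([top,bot]);print(o.shape);cv2.imwrite('pics/c1.png',o)
E
```

```text
(600, 760, 3)
```

View pics/c1.png

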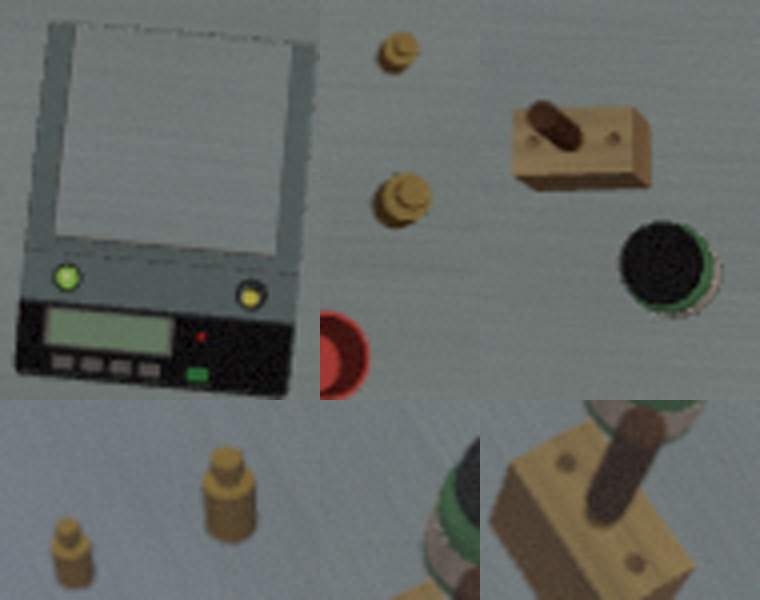

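The crop shows (top-view pixels) pan corners, port ring (342.4,203), bubble (296.4,199), block holes (208,215) and (228,214), handle top (210,207), 500 g knob (422,217). In the scene view the knob is at (282,118).

```bash
cat >> h.py <<'E'
def tri(obs):
    A=np.zeros((3,3));b=np.zeros(3);L=[]
    for n,uv in obs:
        s,T=rays(n,[uv]);D=T[:3,:3]@[s[0,0],-s[0,1],-1];D/=np.linalg.norm(D)
        M=np.eye(3)-np.outer(D,D);A+=M;b+=M@T[:3,3];L.append((M,T[:3,3]))
    X=np.linalg.solve(A,b);return X,[np.linalg.norm(M@(X-o)) for M,o in L][0]
E
python3 - <<'E'
from h import *
np.set_printoptions(precision=4,suppress=True)
T=lambda x,y,ox,oy,cx,cy:(ox+(x-cx+.5)/4-.5,oy+(y-cy+.5)/4-.5)
k500t=T(411,189,400,170,320,0);k500s=T(228,455,225,105,0,400)
k200t=T(404,41,400,170,320,0);k200s=T(68,526,225,105,0,400)
h1t=T(533,142,195,180,480,0);h2t=T(613,138,195,180,480,0)
h1s=T(567,462,375,280,480,400);h2s=T(636,565,375,280,480,400)
hat=T(541,110,195,180,480,0);has=T(643,420,375,280,480,400)
for nm,a,b in[('k500',k500t,k500s),('k200',k200t,k200s),('h1a',h1t,h2s),('h1b',h1t,h1s),('h2a',h2t,h1s),('h2b',h2t,h2s),('handle',hat,has),('port',T(251,294,280,130,0,0),(304.9,190.3)),('bub',T(67,278,280,130,0,0),(326.5,236.6))]:
    print(nm,*tri([('top',a),('scene',b)]))
print('500',atz('top',[k500t],.068),atz('scene',[k500s],.068))
print('port',atz('top',[T(251,294,280,130,0,0)],.055),atz('top',[T(67,278,280,130,0,0)],.055))
c=atz('top',[T(x,y,280,130,0,0) for x,y in[(77,25),(292,43),(275,254),(56,235)]],.067)
print(c,c.mean(0))
print('holes top',atz('top',[h1t,h2t],.085),'scene',atz('scene',[h1s,h2s],.085), 'handle',atz('top',[hat],.19),atz('scene',[has],.19))
E
```

```text
k500 [ 0.4564 -0.3046  0.0751] 0.0010453332661907984
k200 [ 0.5746 -0.3031  0.0562] 0.001197793592171148
h1a [0.4306 0.3331 0.0861] 0.00048416557218250325
h1b [0.438  0.304  0.1406] 0.022047950481738503
h2a [0.4358 0.2732 0.0894] 0.0007500702063001199
h2b [0.4289 0.3031 0.0386] 0.02564686421009658
handle [0.4353 0.3026 0.1989] 0.0006328048822988201
port [ 0.4906 -0.0649  0.0574] 0.0010766797807571992
bub [0.4971 0.0749 0.0559] 0.0006838674065664264
500 [[ 0.4586 -0.3068  0.068 ]] [[ 0.4533 -0.3109  0.068 ]]
port [[ 0.492  -0.0657  0.055 ]] [[0.4978 0.0745 0.055 ]]
[[ 0.6958  0.0773  0.067 ]
 [ 0.689  -0.0899  0.067 ]
 [ 0.5212 -0.0821  0.067 ]
 [ 0.5282  0.084   0.067 ]] [ 0.6086 -0.0027  0.067 ]
holes top [[0.4311 0.333  0.085 ]
 [0.437  0.2735 0.085 ]] scene [[0.4336 0.2724 0.085 ]
 [0.4299 0.3332 0.085 ]] handle [[0.4372 0.3043 0.19  ]] [[0.431  0.3004 0.19  ]]
```

Request:
move_arm(commands=[[[-1.5,0,0,-0.125],[-1.5,0,0,-0.125],[0,2.8,2.8,0],[0,2.8,2.8,0],[0,2.8,2.8,0],[0,2.8,2.8,0],[0,2.8,2.8,0],[0,2.8,2.8,0]]], jaw=8.7)

```text
clock: 0.9
tool_pos: [0.3357, 0.4846, 0.2563]
orientation: [-30.3, 90.0, -120.3]
force: [0.0, -0.1, 1.2]
opening: 0.0868
```

Request:
move_arm(commands=[[[0,2.8,2.8,0],[0,2.8,2.8,0],[0,2.8,2.8,0],[0,2.8,2.8,0],[0,2,3.5,0],[0,1,4,0],[0,0,4,0],[0,0,4,0]]])

```text
clock: 1.7
tool_pos: [0.4768, 0.2173, 0.256]
orientation: [-50.6, 89.9, -140.7]
force: [-0.2, -0.0, 0.1]
opening: 0.0872
```

Request:
move_arm(commands=[[[0,0,4,0],[0,0,4,0],[0,0,4,0],[0,0,4,0],[0,0,4,0],[0,0,4,0],[0,0,4,0],[0,-0.5,4,0]]])

```text
clock: 2.5
tool_pos: [0.4717, -0.1025, 0.2564]
orientation: [-85.2, 90.0, -175.2]
force: [1.0, 0.0, -0.2]
opening: 0.087
```

Request:
move_arm(commands=[[[0,-0.5,4,0],[0,-0.5,4,0],[0,-0.5,4,0],[0,0,4,0],[0,0,3,0],[0,0,1.0,0],[0,0,0,0],[0,0,0,0]]])

```text
clock: 3.3
tool_pos: [0.4569, -0.3004, 0.2563]
orientation: [-126.8, 90.0, 143.2]
force: [-0.2, 0.4, -0.4]
opening: 0.0869
```

```bash
python3 - <<'E'
from h import *
p,d=shot('scene','s1');q,_=shot('top','t1');print(get_obs()['tool_pos'])
c=lambda im,x,y,w,h:cv2.resize(im[y:y+h,x:x+w,::-1],None,fx=4,fy=4,interpolation=cv2.INTER_CUBIC)
cv2.imwrite('pics/c2.png',np.hstack([c(p,230,50,100,110),c(q,375,160,90,110)]))
E
```

```text
[ 0.45710962 -0.29997522  0.2566229 ]
```

View pics/c2.png

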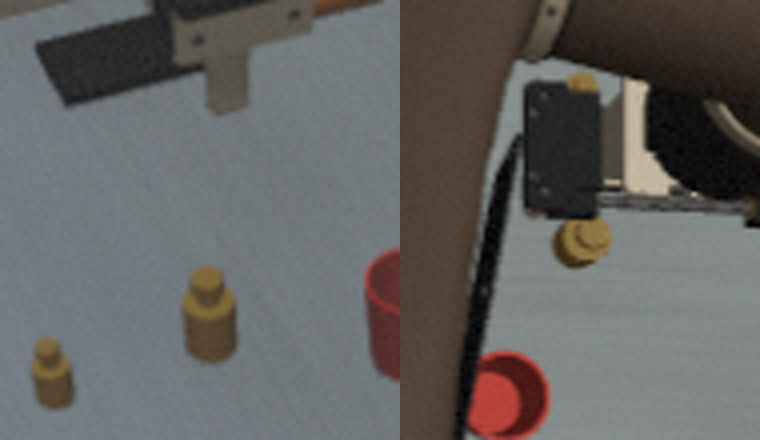

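The scene crop shows the gripper above the 500 g weight and both weights standing. Descending now.

Request:
move_arm(commands=[[[4,0,0.7,0],[4,0,0,0],[4,0,0,0],[4,0,0,0],[3,0,0,0],[2,0,0,0],[1.5,0,0,0],[0,0,0,0]]])

```text
clock: 4.2
tool_pos: [0.456, -0.3065, 0.0298]
orientation: [-108.6, 89.8, 161.4]
force: [0.6, 0.4, -0.4]
opening: 0.0872
```

Request:
move_arm(commands=[[[1,0,0,0],[0.8,0,0,0],[0,0,0,0],[0,0,0,0]]])

```text
clock: 4.6
tool_pos: [0.4572, -0.3079, 0.0138]
orientation: [58.9, 90.0, -31.1]
force: [-0.0, 0.1, -0.2]
opening: 0.0871
```

Request:
move_arm(commands=[[[0,0,0,0],[0,0,0,0],[0,0,0,0],[0,0,0,0],[0,0,0,0],[0,0,0,0],[0,0,0,0],[0,0,0,0]]], jaw=3)

```text
clock: 5.4
tool_pos: [0.4572, -0.3081, 0.0136]
orientation: [39.3, 90.0, -50.7]
force: [0.9, -2.9, 0.2]
opening: 0.0377
```

Request:
move_arm(commands=[[[-1,0,0,0],[-2.5,0,0,0],[-4,0,0,0],[-4,0,0,0],[-1,1,-2,0],[0,1.7,-3.5,0],[0,1.7,-3.5,0],[0,1.7,-3.5,0]]])

```text
clock: 6.2
tool_pos: [0.5176, -0.1814, 0.1388]
orientation: [-136.9, 89.9, 133.0]
force: [1.4, -0.8, -5.6]
opening: 0.0381
```

Request:
move_arm(commands=[[[0,1.7,-3.5,0],[0,1.7,-3.5,0],[0,1.7,-3.5,0],[0,1.7,-3.5,0],[0,1.3,-2.5,0],[0,0.8,-1.5,0],[0,0,0,0],[0,0,0,0]]])

```text
clock: 7.0
tool_pos: [0.6062, -0.003, 0.1382]
orientation: [-84.0, 89.9, -174.0]
force: [-0.2, 0.6, -5.6]
opening: 0.0376
```

Request:
move_arm(commands=[[[2.5,0,0,0],[1.5,0,0,0],[0.8,0,0,0],[0.3,0,0,0],[0.1,0,0,0],[0.1,0,0,0],[0,0,0,0],[0,0,0,0]]])

```text
clock: 7.8
tool_pos: [0.6073, -0.0028, 0.0861]
orientation: [104.1, 89.9, 14.1]
force: [0.1, -0.6, -4.3]
opening: 0.0374
```

Request:
move_arm(commands=[[[0.1,0,0,0],[0.1,0,0,0],[0.1,0,0,0],[0.1,0,0,0],[0,0,0,0],[0,0,0,0]]])

```text
clock: 8.4
tool_pos: [0.607, -0.0029, 0.0815]
orientation: [-54.3, 90.0, -144.3]
force: [-0.1, 0.9, -5.2]
opening: 0.0376
```

Request:
move_arm(commands=[[[0.1,0,0,0],[0.05,0,0,0],[0,0,0,0],[0,0,0,0]]])

```text
clock: 8.8
tool_pos: [0.6072, -0.0029, 0.0807]
orientation: [92.9, 90.0, 2.9]
force: [-1.7, 0.4, 2.6]
opening: 0.0377
```

Touchdown (the force changed sign). Releasing, then retreating straight up.

Request:
move_arm(commands=[[[0,0,0,0],[0,0,0,0],[0,0,0,0],[0,0,0,0],[0,0,0,0],[0,0,0,0],[0,0,0,0],[0,0,0,0]]], jaw=8.7)

```text
clock: 9.6
tool_pos: [0.607, -0.0029, 0.08]
orientation: [-53.6, 90.0, -143.6]
force: [0.1, 0.8, -0.2]
opening: 0.0866
```

Request:
move_arm(commands=[[[-1,0,0,0],[-2,0,0,0],[-3,0,0,0],[-4,0,0,0],[-4,0,0,0],[-3.5,0,0,0],[0,-1.7,-3.2,0],[0,-1.7,-3.2,0]]])

```text
clock: 10.4
tool_pos: [0.5732, 0.0613, 0.2572]
orientation: [113.4, 89.8, 23.2]
force: [0.9, 0.3, -0.3]
opening: 0.087
```

Request:
move_arm(commands=[[[0,-1.7,-3.2,0],[0,-1.7,-3.2,0],[0,-1.7,-3.2,0],[0,-1.7,-3.2,0],[0,-1.7,-3.2,0],[0,-1.7,-3.2,0],[0,0,0,0],[0,0,0,0]]])

```text
clock: 11.2
tool_pos: [0.4706, 0.2537, 0.2558]
orientation: [127.6, 90.0, 37.7]
force: [1.1, 0.1, 0.6]
opening: 0.0872
```

```bash
python3 - <<'E'
from h import *
p,d=shot('scene','s2');q,_=shot('top','t2');print(get_obs()['tool_pos'])
c=lambda im,x,y,w,h,k:cv2.resize(im[y:y+h,x:x+w,::-1],None,fx=k,fy=k,interpolation=cv2.INTER_CUBIC)
cv2.imwrite('pics/c3.png',np.hstack([c(p,210,140,230,220,2),c(q,200,130,160,220,2)]))
E
```

```text
[0.47111442 0.25269976 0.255517  ]
```

View pics/c3.png

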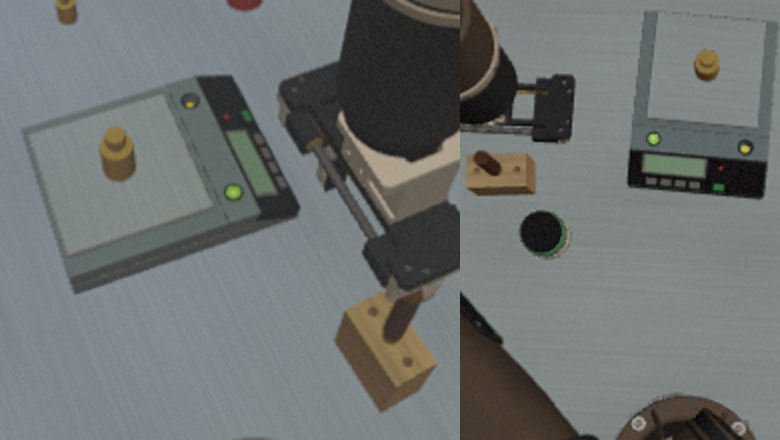

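The crops show the weight standing upright mid-pan (scene ~(269,215), top ~(323,163)). The port and switch are visible, and the pick still stands in its block. On to the pick.

Request:
move_arm(commands=[[[0,-1.9,-2.5,0],[0,-1.9,-2.5,0],[0,0,0,0],[3,0,0,0],[3.5,0,0,0],[2.5,0,0,0],[1,0,0,0],[0,0,0,0]]])

```text
clock: 12.1
tool_pos: [0.4331, 0.3018, 0.1541]
orientation: [-32.2, 89.9, -122.2]
force: [-0.6, -0.1, 0.4]
opening: 0.0868
```

Request:
move_arm(commands=[[[1,0,0,0],[1,0,0,0],[0.4,0,0,0],[0,0,0,0]]])

```text
clock: 12.5
tool_pos: [0.4328, 0.3029, 0.1306]
orientation: [-37.0, 90.0, -127.0]
force: [-0.2, 0.7, 0.4]
opening: 0.0871
```

Request:
move_arm(commands=[[[0,0,0,0],[0,0,0,0],[0,0,0,0],[0,0,0,0],[0,0,0,0],[0,0,0,0],[0,0,0,0],[0,0,0,0]]], jaw=1.5)

```text
clock: 13.3
tool_pos: [0.433, 0.3031, 0.1311]
orientation: [104.2, 90.0, 14.2]
force: [-0.4, -0.3, -0.0]
opening: 0.0284
```

Request:
move_arm(commands=[[[0,0,0,0],[0,0,0,0],[0,0,0,0],[0,0,0,0],[0,0,0,0]]])

```text
clock: 13.8
tool_pos: [0.4329, 0.303, 0.131]
orientation: [-22.4, 90.0, -112.4]
force: [0.8, 0.2, 0.4]
opening: 0.0217
```

Request:
move_arm(commands=[[[-1,0,0,0],[-2,0,0,0],[-3,0,0,0],[-3,0,0,0],[-3,0,0,0],[-2,0,0,0],[0,0,0,0],[0,0,0,0]]])

```text
clock: 14.6
tool_pos: [0.4328, 0.3031, 0.2716]
orientation: [164.1, 89.9, 74.2]
force: [0.7, -0.6, -2.4]
opening: 0.0215
```

Request:
move_arm(commands=[[[0,0.6,3.5,0],[0,0.6,3.5,0],[0,0.6,3.5,0],[0,0.6,3.5,0],[0,0.6,3.5,0],[0,0.6,3.5,0],[0,0.6,3.5,0],[0,0.6,3.5,0]]])

```text
clock: 15.4
tool_pos: [0.4803, 0.0215, 0.2701]
orientation: [-74.8, 89.9, -164.8]
force: [0.6, 0.3, -1.6]
opening: 0.0212
```

Request:
move_arm(commands=[[[0,0.6,3.5,0],[0,0.4,3.5,0],[2,0,1.9,0],[2,0,0,0],[2,0,0,0],[1,0,0,0],[0,0,0,0],[0,0,0,0]]])

```text
clock: 16.2
tool_pos: [0.4913, -0.0658, 0.2014]
orientation: [-11.4, 90.0, -101.3]
force: [0.3, 0.9, -0.6]
opening: 0.022
```

```bash
python3 - <<'E'
from h import *
print(get_obs()['tool_pos'])
p,d=shot('scene','s3');q,_=shot('top','t3')
c=lambda im,x,y,w,h,k:cv2.resize(im[y:y+h,x:x+w,::-1],None,fx=k,fy=k,interpolation=cv2.INTER_CUBIC)
cv2.imwrite('pics/c4.png',np.hstack([c(p,250,130,100,130,4),c(q,290,140,90,130,4)]))
E
```

```text
[ 0.49127565 -0.06581958  0.20138463]
```

View pics/c4.png

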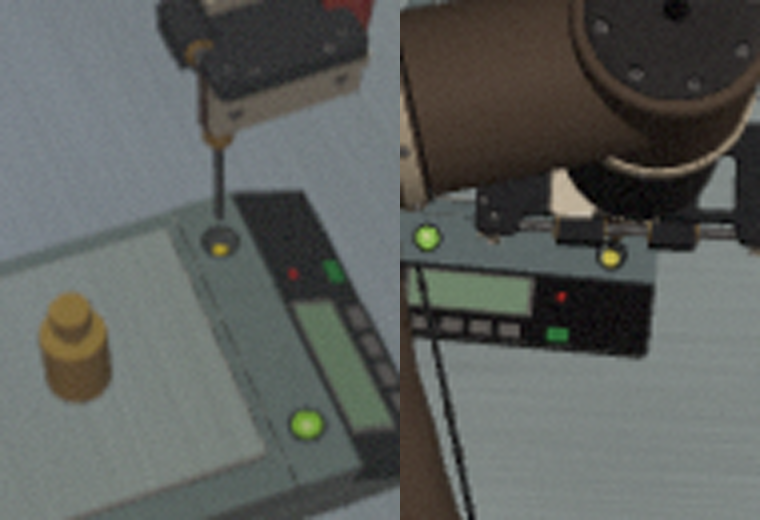

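The pick tip is just above the ring in the scene view (~(304.4,184)), with the port at ~(304.6,190). Comparing the two in the same view cancels the calibration bias.

```bash
python3 - <<'E'
from h import *
T=lambda x,y:(250+(x+.5)/4-.5,130+(y+.5)/4-.5)
tip=atz('scene',[T(219,218)],.0805);po=atz('scene',[T(220,241)],.055)
print(tip,po,po-tip)
# 10mm world in crop px at the port
print(atz('scene',[T(224,241),T(220,245)],.055)-po)
E
```

```text
[[ 0.49031697 -0.06574537  0.0805    ]] [[ 0.48923393 -0.06727705  0.055     ]] [[-0.00108303 -0.00153168 -0.0255    ]]
[[-2.25009010e-03  9.87390115e-04  1.11022302e-16]
 [ 1.21599389e-03  2.81612148e-03  1.11022302e-16]]
```

Request:
move_arm(commands=[[[0,-0.1,0.15,0],[0.8,0,0,0],[0.8,0,0,0],[0.8,0,0,0],[0.6,0,0,0],[0.4,0,0,0],[0,0,0,0],[0,0,0,0]]])

```text
clock: 17.1
tool_pos: [0.4901, -0.0674, 0.1671]
orientation: [-4.7, 90.0, -94.7]
force: [-0.3, 0.4, -0.8]
opening: 0.0215
```

Request:
move_arm(commands=[[[0.1,0,0,0],[0.1,0,0,0],[0.1,0,0,0],[0.1,0,0,0],[0,0,0,0],[0,0,0,0]]])

```text
clock: 17.7
tool_pos: [0.4902, -0.0674, 0.1633]
orientation: [90.0, 90.0, 0.0]
force: [-1.0, 0.4, 1.2]
opening: 0.0216
```

Request:
move_arm(commands=[[[0.1,0,0,0],[0.1,0,0,0],[0.1,0,0,0],[0.1,0,0,0],[0,0,0,0],[0,0,0,0]]])

```text
clock: 18.3
tool_pos: [0.4902, -0.0674, 0.1592]
orientation: [87.1, 90.0, -2.9]
force: [-0.5, -0.2, 3.5]
opening: 0.0215
```

Request:
move_arm(commands=[[[0.05,0,0,0],[0.05,0,0,0],[0,0,0,0],[0,0,0,0]]])

```text
clock: 18.7
tool_pos: [0.4904, -0.0675, 0.1587]
orientation: [79.7, 89.9, -10.2]
force: [-0.9, 0.7, 8.1]
opening: 0.0218
```

Request:
move_arm(commands=[[[0.03,0,0,0],[0,0,0,0],[0,0,0,0],[0,0,0,0],[0,0,0,0],[0,0,0,0],[0,0,0,0],[0,0,0,0]]])

```text
clock: 19.5
tool_pos: [0.4906, -0.0675, 0.1587]
orientation: [80.0, 89.9, -10.0]
force: [-2.1, 0.3, 9.1]
opening: 0.0213
```

```bash
python3 - <<'E'
from h import *
p,d=shot('scene','s4')
for i in range(4): print(get_obs()['force'],get_obs()['tool_pos']); snapshot('top')
cv2.imwrite('pics/c5.png',cv2.resize(p[100:250,210:390,::-1],None,fx=4,fy=4,interpolation=cv2.INTER_CUBIC))
E
```

```text
[-1.80688497  0.65855203 10.17003942] [ 0.49056955 -0.06746469  0.15867893]
[-1.10685803  0.43836804  9.17510867] [ 0.49057168 -0.06747008  0.158662  ]
[-1.47467578  1.29725884  9.62273798] [ 0.49056291 -0.06748118  0.15868128]
[-1.5297872  -0.01285889  9.33053222] [ 0.4905597  -0.06744998  0.15865919]
```

View pics/c5.png

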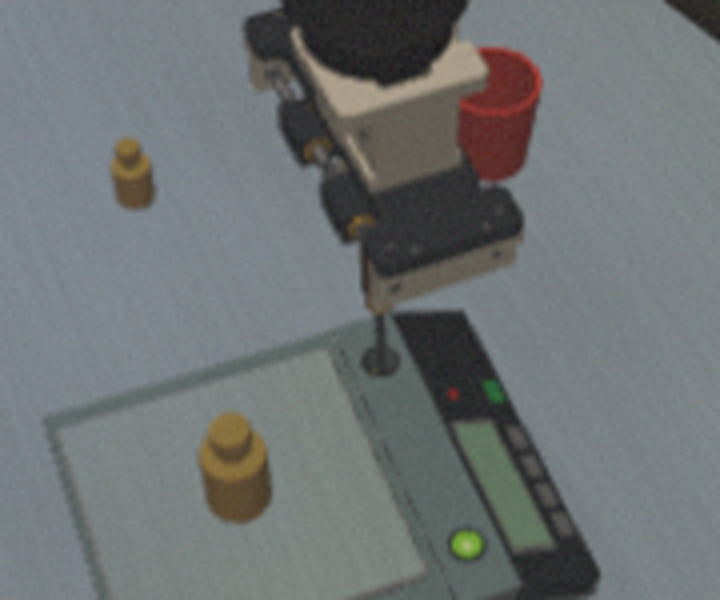

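The shaft stands in the middle of the hole (scene ~(305,190)) and the weight is upright mid-pan. About 10 N is steady against the stop, more than the 4.9 N needed for full travel. Handing in.

```bash
python3 -c "
from h import *
print(close_job())"
```

```text
the job is handed in; nothing more can be done
None
```

I set the 500 g weight upright on the pan and let go of it. Then I took the pick from the block, put its shaft through the switch hole and pressed the calibration switch to its stop. I handed the job in at about 20 s, with the pick still gripped and the switch held down. The hand-in gives no verdict.

**Last checks:**
- **Switch:** The push was steady at about 10 N, against 4.9 N for full travel. The tip was about 17 mm below the deck by arm pose, where the switch bottoms out. I had no direct reading of the switch's travel.
- **Pick:** The jaws held the handle at 21–22 mm opening. The last picture shows the shaft near the middle of the hole. The sideways force was about 1.5 N, so any rubbing is slight.
- **Weight:** It stood upright near the middle of the pan, with nothing else on it.
- **Other things:** The 200 g weight and the tumbler look unmoved in the last picture. I did not picture the jar after lifting the pick. I did not picture the bowl again after the start, but the arm never went near it.

**Disagreement:** The two cameras differed by about 2–6 mm, and heights worked out from both came out up to 9 mm too high. I corrected the final approach to the hole by comparing the tip and the hole in one view, then went by force.

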